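# Fold a pastry carton's lid over and tuck it under the lip

### The job

Close the pastry carton: with a fingertip push its open lid over and down flat, then, keeping it pressed down because it springs back up, slide it forward until its free edge is tucked fully home beneath the retaining lip, and take the hand away. Do not pick up, tilt or shove the carton along the table, and leave everything else on the table where it stands.

Things in the scene. Friction and masses are not known exactly. Their poses are not given: they have to be found in the camera images.
- carton: open kraft-board pastry carton with a tart in it, loose on the table, 0.8 kg. Outside 130 (x) x 150 (y) x 60 mm (z), walls 4 mm. Origin: centre of its underside; +z up. Its +x is forward: from the lid's crease (-x side) towards the retaining lip (+x side).
- lip_edge (a point): middle of the lower inner edge of the retaining lip, at (45, 0, 69.5) mm in the carton's frame. The lip is a fixed strip 4 mm thick along the carton's +x wall, 150 mm wide, overhanging inward: x = 45 to 65, z = 69.5 to 73.5 mm. The riser that carries it has its inner face at x = 61 mm.
- lid_hinge (a point): middle of the lid's hinge axis, which runs along the carton's y at the lid's mid-thickness: at x = -95 mm + joint crease, y = 0, z = 63.5 mm in the carton's frame; axes as the carton's. Loose side ears let lid and crease slide forward together.
- lid (a joint): angle of the lid, rad: 0 flat (closed), 1.57 upright, up to 2.3 leaning back away from the lip. Between about 1.5 and 2.3 it stays where it is left; let go when folded down and not tucked, it springs up by itself to about 1.4. Folding takes under 1 N near the free edge. Tucked, it rises to rest against the lip at about 0.03.
- crease (a joint): how far lid and crease have slid forward (carton's +x), m: 0 back, 0.028 stop, fully home. Sliding takes about 2 N; a finger pressing on the lid drags it along. With the lid flat its free edge is at x = 31 mm + crease: 14 mm short of the lip at 0, 14 mm beneath it at 0.028. Slid 14 mm or more before it is flat, the lid lands on top of the lip.
- lid_edge (a point): middle of the lid's free edge on its outer face (on top when closed); x along the lid away from the crease, z out of the outer face. The lid is a flat kraft board: 126 mm from hinge axis to free edge, 140 mm wide, 4 mm thick, 60 g. Flat, its top is 65.5 mm above the carton's underside, 4 mm below the lip's underside.
- can: bystander: drinks can, 66 mm across, 115 mm tall, beside the carton; origin: centre of its underside.
- jar: bystander: jam jar, 64 mm across, 85 mm tall, on the carton's other side; origin: centre of its underside.
- cup: bystander: paper cup, 80 mm across at the rim, 95 mm tall, beyond the lip; origin: centre of its underside.
- plate: bystander: white plate, 150 mm across; origin: centre of its underside.
- roll: bystander: bread roll, 80 mm across, 45 mm tall; origin: centre of its underside.
- server: bystander: cake server (spatula) lying flat along its x; origin: on its underside.
- mug: bystander: white mug, 82 mm across, 90 mm tall; origin: centre of its underside.
Not all that is in view belongs to the job. What is shaped like the carton but purple or red is not meant.

How it is judged:
By the outcome, as a careful person would: the job done as asked, in the order asked, and still so for the second after the job is handed in, with the robot touching nothing.
It also fails if it takes over 38 s, if anything falls off the work surface, if the arm or the gripper's body presses on something with over 40 N, if the wrist force passes 120 N, or if a joint passes its speed limit or range.

### The arm

A 6-joint arm with a two-finger parallel gripper is mounted at the origin on the work surface. World frame = base frame: x ahead of the robot, y to its left, z up, the work surface at z = 0. Lengths are in m, angles in rad, forces in N, time in s.
With the tool pointing down it reaches from about 0.35 to 0.775 m from the base axis. Payload 5.5 kg.
Tool frame: the origin (TCP) lies on the centre line of the jaws, within the pads' length; the fingertips stand 11 mm ahead of it and the grasp point (between the pads) lies 8 mm behind it (env.tip_extent is the distance from the TCP to the fingertips, in m); z points along the fingers, y is the line along which they close (so a half turn about z gives the same grasp; the last joint's range is limited). The gripper opens to 85 mm and grips with 20 to 120 N. Pads are 22 mm wide; open, the fingers measure 114 mm over their backs; the gripper's body (76 mm by 85 mm) begins 54 mm behind the grasp point. The pads swing forward as they close: fully open they stand 13 mm farther back than shut.
Start: joints at [-1.464, 0.313, 0.046, 1.304, 0, 1.431], TCP at [0.14, -0.558, 0.242] pointing down, gripper open.
Joint ranges: [-2.76, 2.76], [-0.86, 1.69], [-1.03, 1.26], [-2.2, 2.34], [-1.47, 1.5], [-3.14, 3.14]. Speed limits (rad/s): [2.57, 2.57, 3.14, 3.14, 3.14, 3.14].

### API

Orientations are given as a unit quaternion [w, x, y, z].
In Python, from workcell import env gives the robot as it stands.
- The arm moves only by the shell command python3 -m jog 'ROWS' [FORCE]. ROWS is JSON, a list of rows, each a list of 5 numbers: the gripper's target within -1 to 1 (shut at 1, half-way at 0, fully open at -1), then the shift along the tool's x, y, z in m, then the turn about the tool's z in degrees. In form: [[fingers, tx, ty, tz, turn], ...]. A call has 1 to 5 rows; each row shifts and turns the commanded pose from where the row before left it, along the tool's axes as they then stand; what a row does not reach is not made up. A row lasts 1/12 s, in which the tool goes at most 41.7 mm and 7.16 degrees, less where a joint would pass 70% of its speed; a pose out of reach is approached as far as the arm can. A call is refused whole if a number of a shift passes 0.0417 or a number of a turn 7.16, either way. A call with a gripper value outside its range is refused whole. The fingers move at their own pace and stop on an object; FORCE is the grip in N (left out, the last holds). Time passes only in rows, so rows that do not move let the fingers close. It gives the time, the measured TCP pose, the force, the opening and the grip force at its end, in the units of the state.
- env.get_state(): the state, without advancing time (a new reading comes with each control period).
- env.read_camera(name): name is "side" or "top" or "wrist"; returns a dict with "img" (400x640x3 uint8, red, green, blue), "fov_y" (degrees; the focal length in pixels is half the picture's height over the tangent of half this angle, whatever the lens; pixels are square), "cx", "cy" (the principal point, pixels), "T" (4x4, takes a point from camera to world coordinates). Camera axes: x right, y up, looking along -z (the intrinsics and any distortion apply to the point x, -y, -z); pixel columns grow to the right and rows downward; lengths in m; the calibration is good to about 2 mm. A picture is of the moment at which its call begins. There is no depth.
- env.hand_in(): hands the job in; it is judged then, once.
The state is a dict: "clock": time; "joint_pos": joint angles; "qvel": joint speeds; "tau": joint torques, N m; "tcp_pos": TCP position; "orientation": TCP orientation; "wrist_force": force on the tool from outside, world axes, zero at the start; "ft_torque": the same for the moment, N m; "finger_gap": finger opening in m; "grip_force": force on a finger pad.
Only numpy, scipy, OpenCV 4.12 (cv2) and the standard library are available. Lean on these libraries where they do the work, as an engineer would, in place of code of your own. Each camera call takes 0.05 s, during which the arm holds its last target. There are 200 camera calls.

## Working session

There is one attempt and no reset: what is moved stays moved. The work goes in short steps, Python scripts to look and compute and a shell command to move; the robot and the scene stay as the last step left them, time stands still between calls to the robot, and variables do not carry over. Pictures are saved under pics/ and viewed, at most 10 in all, crops included, and the job is handed in when it is done.

```bash
ls; mkdir -p pics; python3 - <<'E'
from workcell import env
import cv2,numpy as np
s=env.get_state();print(s['clock'],s['tcp_pos'],s['orientation'],s['finger_gap'],env.tip_extent)
for n in ['top','side']:
    c=env.read_camera(n);cv2.imwrite(f'pics/{n}0.png',c['img'][:,:,::-1]);print(n,{k:(np.round(v,4).tolist() if k=='T' else v) for k,v in c.items() if k!='img'})
    np.savez(f'pics/{n}0.npz',**c)
E
```

```text
pics
0.0 [ 0.14040694 -0.55708059  0.24141455] [-9.13107013e-04  9.92394931e-01  1.23091294e-01  2.69848025e-06] 0.08559469766162375 0.011
top {'fov_y': 54.81982751897404, 'cx': 320.05313529150476, 'cy': 194.34247214452486, 'T': [[-0.0211, 0.9985, -0.0507, 0.4529], [-0.9998, -0.0213, -0.0044, -0.0208], [-0.0055, 0.0506, 0.9987, 1.398], [0.0, 0.0, 0.0, 1.0]]}
side {'fov_y': 44.10645942260244, 'cx': 321.12919586580887, 'cy': 198.03938640924844, 'T': [[-0.7561, 0.4345, -0.4895, -0.2032], [-0.6544, -0.5114, 0.557, 0.8491], [-0.0083, 0.7414, 0.671, 1.1048], [0.0, 0.0, 0.0, 1.0]]}
```

View pics/top0.png

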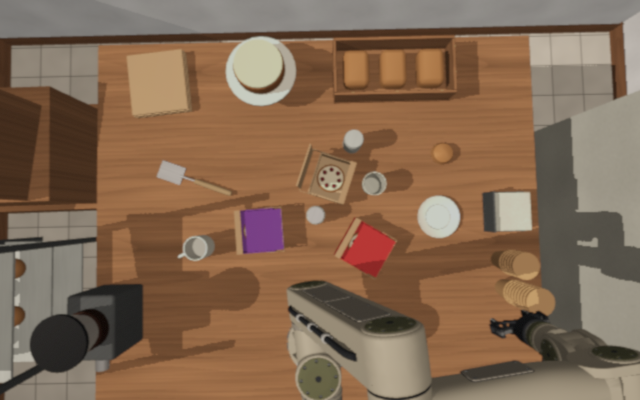

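View pics/side0.png

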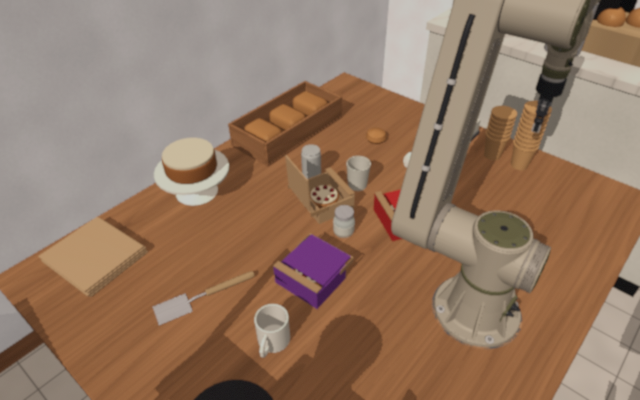

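The top view shows the brown carton at about (330,175), with its lid up on the left (+y) side and the lip towards image right. The can is at (353,138), the jar at (316,214) and the cup at (374,183). The side view shows the carton at about (322,190). Next I'll zoom in on both.

```bash
python3 - <<'E'
import cv2,numpy as np
a=cv2.imread('pics/top0.png')[125:230,285:400];b=cv2.imread('pics/side0.png')[135:240,270:385]
r=lambda i:cv2.resize(i,None,fx=3.47,fy=3.47*1.0,interpolation=cv2.INTER_CUBIC)
cv2.imwrite('pics/crop0.png',np.hstack([r(a),r(b)]));print(r(a).shape)
E
cat > h.py <<'E'
import numpy as np
def K(c):
    f=200/np.tan(np.radians(float(c['fov_y']))/2);return f,float(c['cx']),float(c['cy'])
def ray(c,u,v):
    f,cx,cy=K(c);T=np.array(c['T']);d=T[:3,:3]@np.array([(u-cx)/f,-(v-cy)/f,-1]);return T[:3,3],d
def onz(c,u,v,z):
    o,d=ray(c,u,v);return o+d*(z-o[2])/d[2]
def proj(c,p):
    f,cx,cy=K(c);T=np.array(c['T']);q=T[:3,:3].T@(np.array(p)-T[:3,3]);return np.array([cx+f*q[0]/-q[2],cy-f*q[1]/-q[2]])
E
```

```text
(364, 399, 3)
```

View pics/crop0.png

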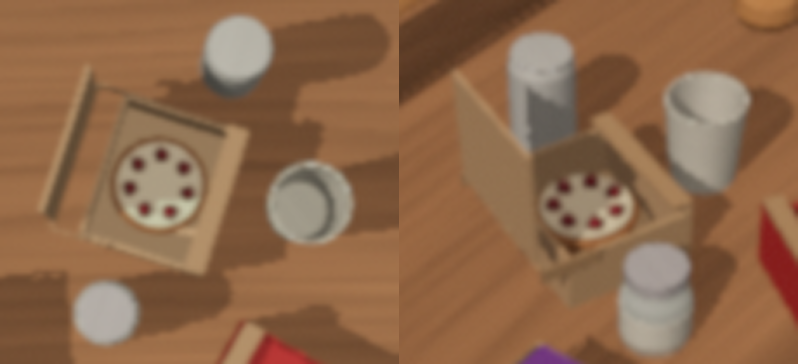

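Left crop (top view): lip outer corners at about (248,130) and (203,275), lid free edge from (90,68) to (43,212). Right crop (side view): free edge from (455,72) to (530,150). Converting these to positions.

```bash
python3 - <<'E'
import numpy as np
from h import *
t=dict(np.load('pics/top0.npz'));s=dict(np.load('pics/side0.npz'))
P=lambda u,v:(285+(u-1.2)/3.47,125+(v-1.2)/3.47); S=lambda u,v:(270+(u-400.2)/3.47,135+(v-1.2)/3.47)
o1=onz(t,*P(248,130),.0735);o2=onz(t,*P(203,275),.0735)
i1=onz(t,*P(226,123),.0735);i2=onz(t,*P(183,265),.0735)
print(o1,o2,i1,i2,np.linalg.norm(o1-o2))
y=(o1-o2);y/=np.linalg.norm(y);x=np.array([y[1],-y[0],0])
org=(o1+o2)/2-.065*x;org[2]=0
print('fwd',x,'yaw',np.degrees(np.arctan2(x[1],x[0])),'org',org)
def tri(a,b):
    (p,d),(q,e)=ray(t,*a),ray(s,*b);A=np.stack([d,-e],1);k=np.linalg.lstsq(A,q-p,rcond=None)[0]
    m,n=p+d*k[0],q+e*k[1];return (m+n)/2,np.linalg.norm(m-n)
for a,b in [((90,68),(455,72)),((43,212),(530,150))]:
    m,g=tri(P(*a),S(*b));r=m-org;print('lid',m,g,'carton',r@x,r@y,r[2])
C=lambda a,b,c:org+a*x+b*y+np.array([0,0,c])
for n,p in dict(lipL=(.065,.075,.0735),lipR=(.065,-.075,.0735),bl=(-.065,.075,.06),br=(-.065,-.075,.06)).items():
    u=proj(t,C(*p));v=proj(s,C(*p));print(n,(u-[285,125])*3.47+1.2,(v-[270,135])*3.47+[400.2,1.2])
for n,uv,h in [('can',(238,48),.115),('jar',(106,312),.085),('cup',(310,200),.095)]:
    q=onz(t,*P(*uv),h);r=q-org;print(n,q,r@x,r@y)
E
```

```text
[ 0.62885082 -0.14176544  0.0735    ] [ 0.48560638 -0.09355275  0.0735    ] [ 0.63632958 -0.12007113  0.0735    ] [ 0.49592239 -0.07400424  0.0735    ] 0.15114044420894301
fwd [-0.31899266 -0.94775718  0.        ] yaw -108.60201628999013 org [ 0.57796312 -0.05605488  0.        ]
lid [0.67393651 0.01152824 0.18898831] 0.0013425403979387665 carton -0.09466719013124542 0.06940095437424446 0.1889883115006441
lid [0.5431726  0.05647213 0.19856644] 0.0025432440583612586 carton -0.09555035861597647 -0.06886825074212935 0.19856643989020295
lipL [247.83111983 130.54416944] [606.90879613 112.85861877]
lipR [203.17067623 274.45004327] [692.66525984 201.26127778]
bl [123.18446386  94.03363408] [488.69369425 168.71508388]
br [ 78.41078478 236.0173382 ] [569.16441507 262.95619409]
can [ 0.70322232 -0.1303721   0.115     ] 0.030477916560685565 0.1424219576046754
jar [0.45109254 0.00294767 0.085     ] -0.015449299342066108 -0.13906388400110642
cup [ 0.55602147 -0.19847935  0.095     ] 0.14198304122796912 0.024637007297900557
```

Carton: origin (0.578,-0.056), forward yaw -108.6°, lid about upright. First I'll shut the gripper and turn the tool by -57.3°, so tool x points to carton -x and tool y to carton +y.

```bash
python3 -m jog '[[1,0,0,0,-7.16],[1,0,0,0,-7.16],[1,0,0,0,-7.16],[1,0,0,0,-7.16],[1,0,0,0,-7.16]]' 60; python3 -m jog '[[1,0,0,0,-7.16],[1,0,0,0,-7.16],[1,0,0,0,-7.16],[1,0,0,0,0],[1,0,0,0,0]]'
cat > w.py <<'E'
from workcell import env
import numpy as np
from scipy.spatial.transform import Rotation as R
s=env.get_state();q=s['orientation'];M=R.from_quat([*q[1:],q[0]]).as_matrix()
F=np.array([-.319,-.9478,0]);Y=np.array([.9478,-.319,0]);O=np.array([.578,-.056,0])
B=np.stack([F,Y,[0,0,1]]);p=s['tcp_pos'];c=B@(p-O)
print('t',round(s['clock'],2),'tip carton mm',np.round((c-[0,0,.011])*1e3,1),'F carton',np.round(B@s['wrist_force'],2),'gap',round(s['finger_gap'],4),'q',np.round(s['joint_pos'],2))
print('toolx,y yaw',np.degrees(np.arctan2(M[1,:2],M[0,:2])).round(1),'tilt',np.degrees(np.arccos(-M[2,2])).round(2))
if __name__=='__main__':
    import sys
    if len(sys.argv)>1:
        t=np.array(eval(sys.argv[1]))/1e3; print('tool shift mm',np.round(M.T@B.T@(t+[0,0,.011]-c)*1e3,1))
E
python3 w.py '[-135,0,185]'
```

```text
clock: 0.52
tcp_pos: [0.1404, -0.5573, 0.2418]
orientation: [-0.001, 0.905, 0.425, 0.0]
wrist_force: [0.5, -0.1, -1.3]
finger_gap: 0.0254
grip_force: 0.0
clock: 0.93
tcp_pos: [0.1404, -0.5574, 0.2419]
orientation: [-0.0, 0.813, 0.582, 0.0]
wrist_force: [1.0, 0.9, 0.8]
finger_gap: 0.0001
grip_force: 0.0
t 0.93 tip carton mm [ 614.8 -254.8  230.9] F carton [-1.13  0.64  0.82] gap 0.0001 q [-1.46  0.31  0.05  1.3  -0.    0.43]
toolx,y yaw [ 71.2 -18.8] tilt 0.05
tool shift mm [750.6 252.5  46.3]
```

```bash
for i in 1; do python3 -m jog '[[1,0.037,0.0126,0,0],[1,0.037,0.0126,0,0],[1,0.037,0.0126,0,0],[1,0.037,0.0126,0,0],[1,0.037,0.0126,0,0]]' >/dev/null; python3 -m jog '[[1,0.037,0.0126,0,0],[1,0.037,0.0126,0,0],[1,0.037,0.0126,0,0],[1,0.037,0.0126,0,0],[1,0.037,0.0126,0,0]]'>/dev/null; python3 -m jog '[[1,0.037,0.0126,0,0],[1,0.037,0.0126,0,0],[1,0.037,0.0126,0,0],[1,0.037,0.0126,0,0],[1,0.037,0.0126,0,0]]'>/dev/null; python3 -m jog '[[1,0.037,0.0126,0,0],[1,0.037,0.0126,0,0],[1,0.037,0.0126,0,0],[1,0.037,0.0126,0,0],[1,0,0,0,0]]'>/dev/null; done; python3 w.py '[-135,0,170]'
```

```text
t 2.6 tip carton mm [-94.  -14.2 230.1] F carton [ 0.73 -0.09 -0.18] gap -0.0003 q [-0.07  0.35  0.1   1.32  0.    1.82]
toolx,y yaw [ 71.6 -18.4] tilt 0.13
tool shift mm [40.9 14.3 60.2]
```

```bash
python3 -m jog '[[1,0.035,0.014,0,0],[1,0.013,0,0,0],[1,0,0,0.03,0],[1,0,0,0.035,0],[1,0,0,0,0]]' >/dev/null; python3 w.py; python3 - <<'E'
from workcell import env
import cv2,numpy as np
i=env.read_camera('side')['img'][:,:,::-1][100:250,230:400];j=env.read_camera('wrist')['img'][:,:,::-1]
i=cv2.resize(i,(453,400),interpolation=2);j=cv2.resize(j,(346,216));j=cv2.copyMakeBorder(j,0,184,0,0,0)
cv2.imwrite('pics/a1.png',np.hstack([i,j]))
E
```

```text
t 3.02 tip carton mm [-134.8   -5.9  159.1] F carton [ 0.39 -2.15 -1.27] gap -0.0001 q [-0.01  0.44  0.05  1.2  -0.    1.89]
toolx,y yaw [ 71.3 -18.7] tilt 0.69
```

View pics/a1.png

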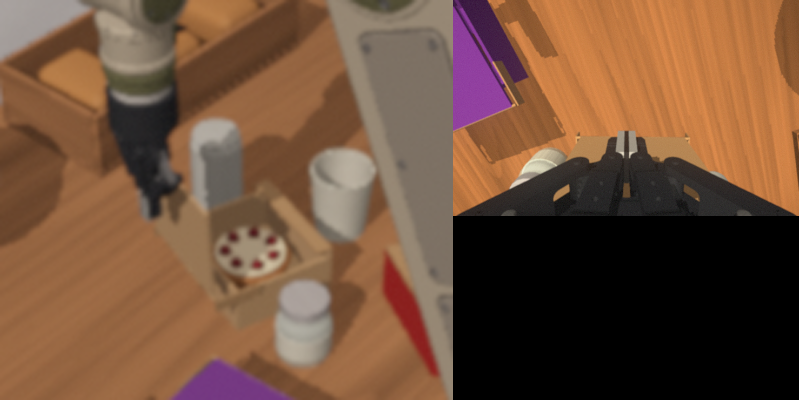

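The fingertip is behind the lid: in the side crop the tip is at (150,210) and the lid edge at about (180,195). Next I'll fold along an arc.

```bash
python3 -m jog '[[1,-0.014,0.006,0.001,0],[1,-0.013,0,0.001,0],[1,-0.016,0,0.002,0],[1,-0.016,0,0.003,0],[1,0,0,0,0]]' >/dev/null; python3 w.py; python3 -m jog '[[1,-0.014,0,0.007,0],[1,-0.014,0,0.009,0],[1,-0.011,0,0.011,0],[1,-0.011,0,0.014,0],[1,0,0,0,0]]' >/dev/null; python3 w.py '[-15.7,0,89.7]'
```

```text
t 3.53 tip carton mm [-73.6   5.7 161.1] F carton [ 0.31  0.33 -0.25] gap -0.0001 q [-0.11  0.4  -0.    1.17 -0.    1.79]
toolx,y yaw [ 71.2 -18.8] tilt 0.16
t 3.95 tip carton mm [-24.8   4.3 117.8] F carton [0.4  0.23 0.47] gap 0.0002 q [-0.19  0.4  -0.11  1.06 -0.    1.71]
toolx,y yaw [ 71.2 -18.8] tilt 0.06
tool shift mm [-9.1 -4.3 28.1]
```

```bash
python3 -m jog '[[1,-0.005,-0.002,0.014,0],[1,-0.004,-0.002,0.014,0],[1,-0.001,0,0.008,0],[1,-0.001,0,0.008,0],[1,0,0,0,0]]' >/dev/null; python3 w.py '[-12,0,65.5]'; python3 - <<'E'
from workcell import env
import cv2,numpy as np
c=env.read_camera('side');np.savez('pics/s2.npz',**c);i=c['img'][:,:,::-1][125:245,250:410]
cv2.imwrite('pics/a2.png',cv2.resize(i,(800,600),interpolation=2))
E
```

```text
t 4.37 tip carton mm [-16.1   0.4  73.7] F carton [ 0.05 -0.08  0.58] gap 0.0002 q [-0.21  0.42 -0.19  0.96 -0.    1.69]
toolx,y yaw [ 71.4 -18.6] tilt 0.04
tool shift mm [-4.1 -0.4  8.2]
```

View pics/a2.png

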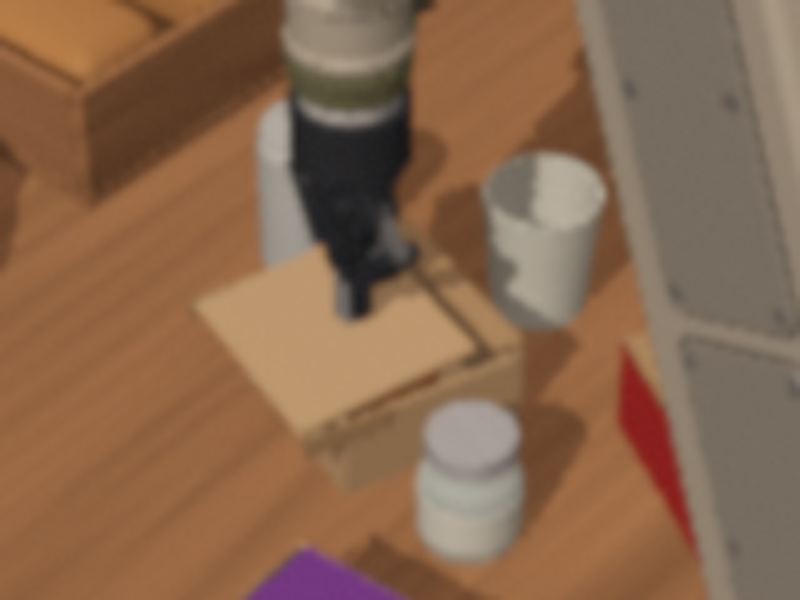

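The lid is almost flat. Its free edge, running through about (450,310), is still short of the lip. Now I'll press it down.

```bash
python3 -m jog '[[1,0,0,0.004,0],[1,0,0,0.003,0],[1,0,0,0.001,0],[1,0,0,0.001,0],[1,0,0,0,0]]' >/dev/null; python3 w.py;  python3 -m jog '[[1,0,0,0.001,0],[1,0,0,0,0],[1,0,0,0,0]]' >/dev/null; python3 w.py
```

```text
t 4.83 tip carton mm [-16.2   0.9  65.4] F carton [0.   0.51 1.75] gap 0.0003 q [-0.21  0.43 -0.2   0.94 -0.    1.69]
toolx,y yaw [ 71.4 -18.6] tilt 0.05
t 5.08 tip carton mm [-16.3   0.9  64.9] F carton [-0.01  0.42  4.45] gap 0.0004 q [-0.21  0.43 -0.2   0.93  0.    1.69]
toolx,y yaw [ 71.4 -18.6] tilt 0.07
```

```bash
python3 -m jog '[[1,0,0,0.001,0],[1,0,0,0.001,0],[1,0,0,0,0]]' >/dev/null; python3 w.py;  python3 -m jog '[[1,-0.002,0,0,0],[1,-0.002,0,0,0],[1,-0.002,0,0,0],[1,0,0,0,0]]' >/dev/null; python3 w.py
```

```text
t 5.33 tip carton mm [-16.2   1.3  63.6] F carton [ 0.71 -0.79 10.52] gap -0.0001 q [-0.21  0.43 -0.21  0.93  0.    1.69]
toolx,y yaw [ 71.4 -18.6] tilt 0.12
t 5.67 tip carton mm [-10.6   1.2  63.7] F carton [-0.5  -2.09  9.57] gap 0.0002 q [-0.22  0.43 -0.21  0.93  0.    1.68]
toolx,y yaw [ 71.4 -18.6] tilt 0.15
```

Moving 6 mm with a light drag. Continuing.

```bash
python3 -m jog '[[1,-0.002,0,0,0],[1,-0.002,0,0,0],[1,-0.002,0,0,0],[1,-0.002,0,0,0],[1,0,0,0,0]]' >/dev/null; python3 w.py;  python3 -m jog '[[1,-0.002,0,0,0],[1,-0.002,0,0,0],[1,-0.002,0,0,0],[1,-0.002,0,0,0],[1,0,0,0,0]]' >/dev/null; python3 w.py; python3 - <<'E'
from workcell import env
import cv2,numpy as np
c=env.read_camera('side');np.savez('pics/s3.npz',**c);i=c['img'][:,:,::-1][125:245,250:410]
cv2.imwrite('pics/a3.png',cv2.resize(i,(800,600),interpolation=2))
E
```

```text
t 6.08 tip carton mm [-2.6  1.1 63.7] F carton [-0.84 -0.62  9.2 ] gap -0.0001 q [-0.23  0.43 -0.22  0.93  0.    1.66]
toolx,y yaw [ 71.4 -18.6] tilt 0.13
t 6.5 tip carton mm [ 5.4  1.1 63.7] F carton [-0.84 -1.27 10.07] gap 0.0002 q [-0.24  0.42 -0.22  0.92  0.    1.65]
toolx,y yaw [ 71.4 -18.6] tilt 0.13
```

View pics/a3.png

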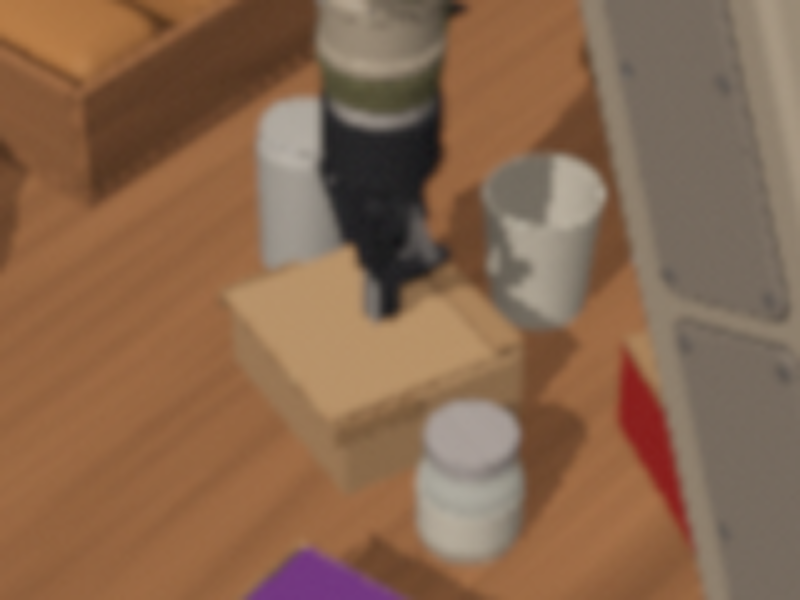

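The lid is sliding with the finger. Its rear corner has moved from (195,305) to (222,297), and the carton corner at (350,487) has not moved. The last millimetres, watching the force.

```bash
python3 -m jog '[[1,-0.002,0,0,0],[1,-0.002,0,0,0],[1,0,0,0,0]]' >/dev/null; python3 w.py;  python3 -m jog '[[1,-0.0015,0,0,0],[1,-0.0015,0,0,0],[1,0,0,0,0]]' >/dev/null; python3 w.py
```

```text
t 6.8 tip carton mm [ 9.4  1.1 63.7] F carton [-1.05 -2.29 10.68] gap -0.0 q [-0.25  0.42 -0.22  0.92  0.    1.64]
toolx,y yaw [ 71.4 -18.6] tilt 0.13
t 7.05 tip carton mm [10.9  1.2 63.8] F carton [-6.07 -0.79  9.62] gap -0.0 q [-0.26  0.42 -0.22  0.92  0.    1.64]
toolx,y yaw [ 71.5 -18.5] tilt 0.28
```

```bash
python3 -m jog '[[1,-0.001,0,0,0],[1,0,0,0,0],[1,0,0,0,0]]' >/dev/null; python3 w.py
```

```text
t 7.3 tip carton mm [11.8  1.3 63.7] F carton [-6.12 -1.85  9.62] gap -0.0001 q [-0.26  0.42 -0.22  0.92  0.    1.64]
toolx,y yaw [ 71.5 -18.5] tilt 0.28
```

The forward force jumped to 6 N and levelled off, so the lid is at its stop. I'll lift straight up, then look.

```bash
python3 -m jog '[[1,0,0,-0.01,0],[1,0,0,-0.03,0],[1,0,0,-0.04,0],[1,0,0,-0.04,0],[1,0,0,-0.03,0]]' >/dev/null; python3 -m jog '[[1,0.04,0,0,0],[1,0.04,0,0,0],[1,0.04,0,0,0],[1,0.04,0,0,0],[1,0.04,0,0,0]]' >/dev/null; python3 -m jog '[[1,0,0,0,0],[1,0,0,0,0]]' >/dev/null; python3 w.py; python3 - <<'E'
from workcell import env
import cv2,numpy as np
c=env.read_camera('side');np.savez('pics/s4.npz',**c);i=c['img'][:,:,::-1][125:245,260:380]
d=env.read_camera('top');np.savez('pics/t4.npz',**d);j=d['img'][:,:,::-1][125:230,285:400]
cv2.imwrite('pics/a4.png',np.hstack([cv2.resize(i,(400,400),interpolation=2),cv2.resize(j,(399,400),interpolation=2)]))
E
```

```text
t 8.3 tip carton mm [-188.1   -0.7  211.2] F carton [ 0.32 -0.63 -0.38] gap -0.0003 q [ 0.07  0.47  0.23  1.33 -0.    1.96]
toolx,y yaw [ 71.6 -18.4] tilt 0.12
```

View pics/a4.png

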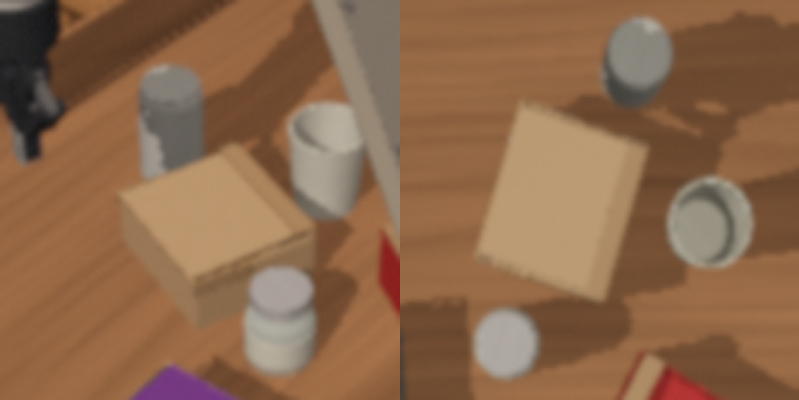

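The lid is flat and under the lip, and the bystanders look unmoved. One numerical check of the rear edge and the carton pose.

```bash
python3 - <<'E'
import numpy as np
from h import *
t=dict(np.load('pics/t4.npz'));F=np.array([-.319,-.9478,0]);Y=np.array([.9478,-.319,0]);O=np.array([.578,-.056,0])
for n,u,v,z in [('rear+',522,102,.0655),('rear-',475,258,.0655),('lip+',648,146,.0735),('lip-',605,300,.0735)]:
    r=onz(t,285+(u-401.2)/3.47,125+(v-1.4)/3.81,z)-O;print(n,(r@F*1e3).round(1),(r@Y*1e3).round(1))
E
```

```text
rear+ -66.1 75.0
rear- -68.2 -75.2
lip+ 65.9 72.8
lip- 66.4 -73.3
```

Rear edge at -67 mm means the crease is at about 28 mm, fully home, and the carton is where it was.

```bash
python3 -c "
from workcell import env
print(env.hand_in())"
```

```text
the job is handed in; nothing more can be done
None
```

The carton is closed and handed in: the lid is flat and tucked fully home under the lip (its rear edge measures about 28 mm forward), the carton and the objects around it look unmoved, and the hand is clear. It took about 8.4 s of robot time.

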